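# Unscrew the stiff lid of the jar that matches the sample vial, in the bench brace

### The arm

A 6-joint arm with a two-finger parallel gripper is mounted at the origin on a cart in front of the work surface, level with it; the furniture and walls round the work are solid. World frame = base frame: x ahead of the robot, y to its left, z up, the work surface at z = 0. Lengths are in mm, angles in rad, forces in N, time in s.
With the tool pointing down it reaches from about 400 to 925 mm from the base axis. Payload 12.5 kg.
Tool frame: the origin (TCP) lies at the very end of the fingers, on their centre line; the grasp point (between the pads) lies 19 mm behind it; z points along the fingers, y is the line along which they close (so a half turn about z gives the same grasp; the last joint's range is limited). The gripper opens to 95 mm and grips with 3 to 60 N. Pads are 20 mm wide; open, the fingers measure 119 mm over their backs; the gripper's body (75 mm by 180 mm) begins 59 mm behind the grasp point.
Start: joints at [1.211, 0.491, 1.559, -0, 1.092, -0.106], TCP at [156.909, 605.001, 214.661] pointing down, gripper open.
Joint ranges: [-3.1, 3.1], [-0.84, 2.19], [0.05, 2.79], [-1.13, 4.28], [0.06, 2.93], [-2.69, 2.69]. Speed limits (rad/s): [2.22, 2.22, 2.79, 3.14, 3.14, 3.14].

### API

Orientations are given as [roll, pitch, yaw] about the fixed x, y, z axes, in that order (R = Rz(yaw) Ry(pitch) Rx(roll)).
In Python, from cell import state, read_camera, camera_info, job_done gives the robot as it stands.
- The arm moves only by the shell command python3 -m handwheel 'ROWS'. ROWS is a JSON list of rows, 1 to 5 of them, each of 5 numbers: dx, dy, dz in mm, then a turn about the tool's z in rad, then the opening from 0.0 (shut) to 1.0 (fully open); each row is the pose to reach, as a shift and turn from the pose commanded when the command began, along the tool's axes at that moment; what a row does not reach only later rows make up. A row lasts 1/12 s, in which the tool goes at most 41.7 mm and 0.125 rad, less where a joint would pass 70% of its speed; a pose out of reach is approached as far as the arm can. The fingers move at their own pace and stop on an object; the grip force is fixed at half the most. Time passes only in rows, so rows that do not move let the fingers close. It prints the time, the measured TCP pose, the force, the opening and the grip force at its end.
- state(): the state, without advancing time (a new reading comes with each control period).
- read_camera(name): name is "scene" or "side" or "wrist"; returns (picture, depth): 480x640x3 uint8, red, green, blue; 480x640 float32, mm along the optical axis (not along the pixel's ray), 0 where there is no reading.
- camera_info(name): a dict with "vertical_fov" (degrees; the focal length in pixels is half the picture's height over the tangent of half this angle, whatever the lens; pixels are square), "cx", "cy" (the principal point, pixels), "dist_coeffs" ([k1, k2, p1, p2, k3] as OpenCV has them; the pictures are not rectified), "origin" and "attitude" of the camera in the world. Camera axes: x right, y down, z forward; pixel columns grow to the right and rows downward; lengths in mm; the calibration is good to about 2 mm. A picture is of the moment at which its call begins: read the wrist's pose just before it. camera_info takes no time and is no camera call; for the wrist camera it gives the pose at the moment of the call.
- job_done(): hands the job in; it is judged then, once.
The state is a dict: "t": time; "joints": joint angles; "qvel": joint speeds; "tau": joint torques, N m; "eef_pos": TCP position; "tcp_rot": TCP orientation; "ft_force": force on the tool from outside, world axes, zero at the start; "moment": the same for the moment, N m; "opening": opening from 0.0 (shut) to 1.0 (fully open); "grip_force": force on a finger pad.
Only numpy, scipy, OpenCV 4.12 (cv2) and the standard library are available. Lean on these libraries where they do the work, as an engineer would, in place of code of your own. Each camera call takes 0.05 s, during which the arm holds its last target. There are 200 camera calls.

### The job

The little ring at the back of the square brace holds a sample vial: lift the jar whose lid has the colour of that vial's cap upright into the brace's pocket, so that it sits fully down and cannot turn. There unscrew its stiff lid (anticlockwise), only until the threads let go, then raise it straight up and finish while holding it level a couple of centimetres above the mouth of the jar, which stays seated in the brace. Leave the other jar, both vials and everything else on the bench as they are.

Things in the scene. Friction and masses are not known exactly. Their poses are not given: they have to be found in the camera images.
- brace: jar brace fixed to the bench: 100 x 100 mm aluminium base plate, grey walls with black sloping lead-in lips round a square pocket, open above; lips reach 43 mm above the bench. Origin: centre of its underside, on the bench; x points from the pocket to the ring, pocket sides lie along x and y. Where it stands and its yaw vary
- brace_pocket (a point): centre of the pocket's floor, 8 mm above the bench. The pocket is 59 x 59 mm (1.5 mm play on each side of a jar) and holds a jar in any of its four quarter-turn positions; straight walls up to 30 mm above the bench, above them lips that widen it by about 5 mm on each side
- brace_well (a point): centre, at bench level, of the small aluminium ring (25 mm bore, 16 mm high) attached at the brace's +x side, 72 mm from the pocket's centre; the vial in it says which jar is wanted
- blue_jar: white square plastic jar with a blue screw lid, 300 g, loose, upright on the bench left or right of the brace. Body 56 x 56 mm, 66 mm high, sides along its x and y axes; round neck of 40 mm diameter above it; 96 mm high with the lid. Origin: centre of its underside, z up. Can be lifted by its lid; unbraced it turns along with the lid
- black_jar: white square plastic jar with a black screw lid, 300 g, loose, upright on the bench left or right of the brace. Body 56 x 56 mm, 66 mm high, sides along its x and y axes; round neck of 40 mm diameter above it; 96 mm high with the lid. Origin: centre of its underside, z up. Can be lifted by its lid; unbraced it turns along with the lid
- blue_jar_lid: round ribbed blue screw lid, 54 mm diameter, 18 mm high, 40 g. Origin: centre of its lower edge, z up; tight, it is 78 mm above the jar's underside (12 mm above the square body). Unscrews anticlockwise seen from above, clockwise is a hard stop. Turns stiffly (0.4 to 0.5 N m): grip it with some 45 N
- black_jar_lid: round ribbed black screw lid, 54 mm diameter, 18 mm high, 40 g. Origin: centre of its lower edge, z up; tight, it is 78 mm above the jar's underside (12 mm above the square body). Unscrews anticlockwise seen from above, clockwise is a hard stop. Turns stiffly (0.4 to 0.5 N m): grip it with some 45 N
- blue_jar_mouth (a point): centre of the blue-lidded jar's mouth, level with its rim, 92 mm above the jar's underside. Short interrupted thread: the lid rises 2 mm in the first 0.95 rad of turn from tight, then is out of engagement up to 1.7 rad (best 1.35), where the next stop comes. A rubber seal in the mouth presses up under the lid with 17 N over its first 3 mm
- black_jar_mouth (a point): centre of the black-lidded jar's mouth, level with its rim, 92 mm above the jar's underside. Short interrupted thread: the lid rises 2 mm in the first 0.95 rad of turn from tight, then is out of engagement up to 1.7 rad (best 1.35), where the next stop comes. A rubber seal in the mouth presses up under the lid with 17 N over its first 3 mm
- blue_jar_mark (a point): middle of the short white index line on top of the blue lid, 20 mm from the lid's axis along the lid's +x; with the lid tight it points along the jar's +x and so shows how far the lid has been turned on the jar
- black_jar_mark (a point): middle of the short white index line on top of the black lid, 20 mm from the lid's axis along the lid's +x; with the lid tight it points along the jar's +x and so shows how far the lid has been turned on the jar
- blue_vial: sample vial with pink contents and a blue cap, 21 mm diameter, 60 mm high. It stands upright either in the brace's ring or on the bench further back. Origin: centre of its underside, z up.
- black_vial: sample vial with amber contents and a black cap, 21 mm diameter, 60 mm high. It stands upright either in the brace's ring or on the bench further back. Origin: centre of its underside, z up.
- bottle_clear60: bystander: small clear bottle with white cap, 37 mm diameter, 88 mm high, loose; origin at the centre of its underside
- bottle_pink60: bystander: small pink bottle with white cap, 37 mm diameter, 86 mm high, loose; origin at the centre of its underside
- weigh_boat: bystander: white square weighing dish, 78 x 78 x 18 mm, loose; origin at the centre of its underside
- stopper: bystander: brown rubber stopper, 32 mm diameter, 26 mm high, loose; origin at the centre of its underside
There are look-alikes about, which are no part of the job. Of the things like the black_jar_lid, leave any that is green; of the rest the larger one is meant.

How it is judged (in metres and radians):
On the way, in this order (a step that is already met when the one before it is completed fails the run):
1. the jar whose lid matches the vial in the ring sits upright and fully down in the brace's pocket, its lid still on (((horizontal distance between blue_vial and brace_well below 0.02 m and horizontal distance between blue_jar and brace_pocket below 0.005 m and z of blue_jar in the frame of brace_pocket below 0.004 m and angle between blue_jar's own z axis and vertical below 0.06 rad and angle between the x axis of blue_jar_lid and the x axis of blue_jar, either way round below 0.4 rad) or (horizontal distance between black_vial and brace_well below 0.02 m and horizontal distance between black_jar and brace_pocket below 0.005 m and z of black_jar in the frame of brace_pocket below 0.004 m and angle between black_jar's own z axis and vertical below 0.06 rad and angle between the x axis of black_jar_lid and the x axis of black_jar, either way round below 0.4 rad))), for 0.1 s.
2. its lid is being turned against the braced jar: 0.7 rad or more of turn, not yet lifted (((horizontal distance between blue_vial and brace_well below 0.02 m and horizontal distance between blue_jar and brace_pocket below 0.005 m and z of blue_jar in the frame of brace_pocket below 0.004 m and angle between blue_jar's own z axis and vertical below 0.06 rad and angle between the x axis of blue_jar_lid and the x axis of blue_jar, either way round above 0.7 rad and z of blue_jar_lid in the frame of blue_jar below 0.085 m) or (horizontal distance between black_vial and brace_well below 0.02 m and horizontal distance between black_jar and brace_pocket below 0.005 m and z of black_jar in the frame of brace_pocket below 0.004 m and angle between black_jar's own z axis and vertical below 0.06 rad and angle between the x axis of black_jar_lid and the x axis of black_jar, either way round above 0.7 rad and z of black_jar_lid in the frame of black_jar below 0.085 m))), for 0.04 s.
At the end, for the whole second after the job is handed in: the jar whose lid matches the vial in the ring is seated in the brace (within 5 mm, no more than 4 mm up, upright); the fingers hold its lid (over 1 N) clear of the jar and level (within 0.2 rad), still, centred over the mouth within 15 mm, the lid's lower edge 2 to 45 mm above the rim (((horizontal distance between blue_vial and brace_well below 0.02 m and horizontal distance between blue_jar and brace_pocket below 0.005 m and z of blue_jar in the frame of brace_pocket below 0.004 m and angle between blue_jar's own z axis and vertical below 0.06 rad and z of blue_jar_lid in the frame of blue_jar between 0.094 and 0.137 m and horizontal distance between blue_jar_lid and blue_jar below 0.015 m and angle between blue_jar_lid's own z axis and vertical below 0.2 rad and contact force between the fingers and blue_jar_lid above 1 N and contact force between blue_jar_lid and blue_jar below 0.2 N and linear speed of blue_jar_lid below 0.03 m/s) or (horizontal distance between black_vial and brace_well below 0.02 m and horizontal distance between black_jar and brace_pocket below 0.005 m and z of black_jar in the frame of brace_pocket below 0.004 m and angle between black_jar's own z axis and vertical below 0.06 rad and z of black_jar_lid in the frame of black_jar between 0.094 and 0.137 m and horizontal distance between black_jar_lid and black_jar below 0.015 m and angle between black_jar_lid's own z axis and vertical below 0.2 rad and contact force between the fingers and black_jar_lid above 1 N and contact force between black_jar_lid and black_jar below 0.2 N and linear speed of black_jar_lid below 0.03 m/s))); the arm keeps its last pose, push and grip.
It fails at once if the other jar is moved more than 30 mm, tipped or opened ((horizontal distance between blue_vial and brace_well below 0.02 m and (distance of any of black_jar, black_jar_lid from where it was at the start of the episode above 0.03 m or angle between black_jar's own z axis and vertical above 0.3 rad)) or (horizontal distance between black_vial and brace_well below 0.02 m and (distance of any of blue_jar, blue_jar_lid from where it was at the start of the episode above 0.03 m or angle between blue_jar's own z axis and vertical above 0.3 rad))).
It fails at once if a vial is moved more than 30 mm or knocked over (distance of any of blue_vial, black_vial from where it was at the start of the episode above 0.03 m or angle between any of blue_vial, black_vial's own z axis and vertical above 0.5 rad).
It fails at once if a lid is wrenched on past the free range into the next thread: over 2 rad of turn from tight while still down on the neck ((x of blue_jar_mark in the frame of blue_jar below -0.0085 m and z of blue_jar_lid in the frame of blue_jar below 0.088 m) or (x of black_jar_mark in the frame of black_jar below -0.0085 m and z of black_jar_lid in the frame of black_jar below 0.088 m)).
It fails at once if the jars are tipped over (angle between any of blue_jar, black_jar's own z axis and vertical above 0.6 rad).
It fails at once if a bystander is moved more than 30 mm (distance of any of bottle_clear60, bottle_pink60, weigh_boat, stopper from where it was at the start of the episode above 0.03 m).
It also fails if it takes over 45 s, if anything falls off the work surface, if the arm or the gripper's body presses on something with over 40 N, if the wrist force passes 120 N, or if a joint passes its speed limit or range.

## Working session

There is one attempt and no reset: what is moved stays moved. The work goes in short steps, Python scripts to look and compute and a shell command to move; the robot and the scene stay as the last step left them, time stands still between calls to the robot, and variables do not carry over. Pictures are saved under pics/ and viewed, at most 10 in all, crops included, and the job is handed in when it is done.

```bash
mkdir -p pics; cat > h.py <<'E'
import numpy as np, cv2
from cell import state, read_camera, camera_info, job_done
from scipy.spatial.transform import Rotation as R
def grab(n,name):
    info=camera_info(n); p,d=read_camera(n)
    cv2.imwrite(f'pics/{name}.png',p[:,:,::-1]); np.savez(f'pics/{name}.npz',p=p,d=d,info=np.array(info,dtype=object)); return p,d,info
def load(name):
    z=np.load(f'pics/{name}.npz',allow_pickle=True); return z['p'],z['d'],z['info'].item()
def rot(info):
    a=np.array(info['attitude'],float)
    return a if a.shape==(3,3) else R.from_euler('xyz',a).as_matrix() if a.size==3 else R.from_quat(a).as_matrix()
def K(info):
    f=240/np.tan(np.radians(info['vertical_fov'])/2); return np.array([[f,0,info['cx']],[0,f,info['cy']],[0,0,1]])
def cloud(d,info):
    v,u=np.mgrid[0:480,0:640]; uv=np.stack([u.ravel(),v.ravel()],1).astype(np.float64)[:,None]
    n=cv2.undistortPoints(uv,K(info),np.array(info['dist_coeffs'],float))[:,0].reshape(480,640,2)
    P=np.dstack([n*d[...,None],d]); W=P@rot(info).T+np.array(info['origin']); W[d==0]=np.nan; return W
E
python3 - <<'E'
from h import *
s=state(); print(s)
for n in ['scene','side','wrist']:
    p,d,i=grab(n,n+'0'); print(n,i)
a=np.hstack([load('scene0')[0],load('side0')[0]])
E
```

```text
{'t': 0.0, 'joints': array([ 1.21141733e+00,  4.91581313e-01,  1.55941539e+00,  1.71552926e-05,
        1.09170118e+00, -1.05561050e-01]), 'qvel': array([ 6.09672959e-04,  9.67654967e-04,  5.64706004e-05, -7.16266951e-04,
       -5.27187855e-04,  3.42529003e-04]), 'tau': array([-1.55176684e-03, -6.12601376e+01, -2.58173543e+01,  6.92364480e-02,
        4.81597404e-02, -8.17118575e-05]), 'eef_pos': array([156.80864084, 604.77502765, 214.05996311]), 'tcp_rot': array([-3.14049519e+00, -1.31582169e-04,  2.88776672e+00]), 'ft_force': array([-0.25212711, -0.22513749,  0.85266624]), 'moment': array([ 0.01329966, -0.05474234, -0.00254164]), 'grip_force': 0.0, 'opening': 0.9997644054893216}
scene {'vertical_fov': 57.36797855770217, 'cx': 328.4868815148521, 'cy': 244.2537506523415, 'dist_coeffs': array([0.02625512, 0.        , 0.        , 0.        , 0.        ]), 'origin': array([ 277.71811353, -454.71402305,  716.84452424]), 'attitude': array([-2.38682121, -0.01667193, -0.51777498])}
side {'vertical_fov': 48.448708640440955, 'cx': 318.4662768416021, 'cy': 253.00074676852526, 'dist_coeffs': array([-0.16376422,  0.        ,  0.        ,  0.        ,  0.        ]), 'origin': array([ 497.48932868, -987.27254299,  896.23689318]), 'attitude': array([-2.24881182,  0.01548542, -0.08746122])}
wrist {'vertical_fov': 65.49950535305527, 'cx': 315.1958441093484, 'cy': 232.2111705008631, 'dist_coeffs': array([-0.06720649,  0.        ,  0.        ,  0.        ,  0.        ]), 'origin': array([ 77.85655932, 625.05965879, 383.73953222]), 'attitude': array([2.84926062e+00, 2.08479071e-04, 1.31695966e+00])}
```

View pics/scene0.png

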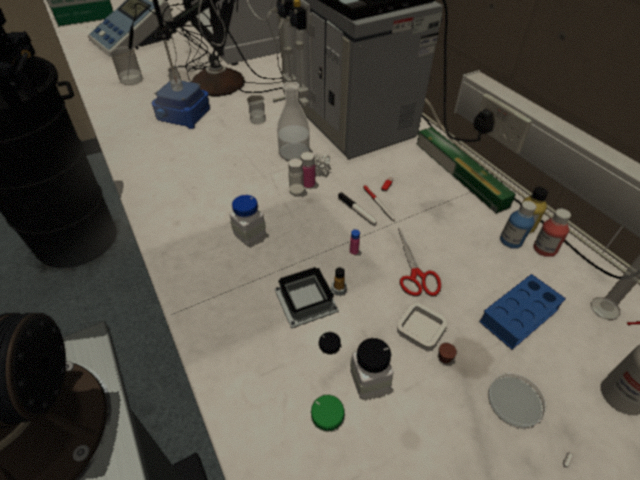

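View pics/side0.png

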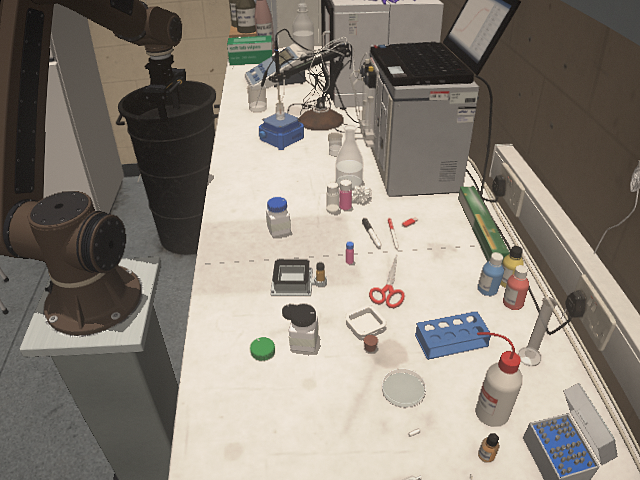

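The scene picture shows the black jar (lid 374,355), the blue jar (245,215) and the brace (305,292). The amber vial with the black cap (340,280) stands at the brace's ring, and the blue-cap vial (355,242) stands free. So the black jar is the one to use. A loose black cap (330,343) and a green one (327,412) are decoys.

```bash
cat > m.py <<'E'
from h import *
def fit(W,m,zlo,zhi):
    q=W[m&(W[...,2]>zlo)&(W[...,2]<zhi)]; return q
def summarize(names):
  for n in names:
    p,d,i=load(n); W=cloud(d,i)
    u0=slice(None)
    z=W[...,2]
    def reg(c,r,zlo,zhi):
        m=(np.hypot(W[...,0]-c[0],W[...,1]-c[1])<r)&(z>zlo)&(z<zhi); return W[m]
    yield n,W,reg
E
python3 - <<'E'
from m import *
for n,pix in [('scene0',dict(lid=(374,355),blid=(245,205),brace=(305,292),v1=(340,271),v2=(355,234),cap=(330,343))),('side0',dict(lid=(300,313),cap=(286,312),blid=(277,203),brace=(291,277),v1=(320,267),v2=(350,245)))]:
    p,d,i=load(n); W=cloud(d,i)
    for k,(u,v) in pix.items(): print(n,k,np.nanmedian(W[v-1:v+2,u-1:u+2].reshape(-1,3),0).round(1))
    c=np.nanmedian(W[pix['lid'][1]-1:pix['lid'][1]+2,pix['lid'][0]-1:pix['lid'][0]+2].reshape(-1,3),0)
    m=(np.hypot(W[...,0]-c[0],W[...,1]-c[1])<60)&(W[...,2]>88)
    q=W[m]; (x,y),r=cv2.minEnclosingCircle(q[:,:2].astype(np.float32)); print('lid',x,y,r,np.median(q[:,2]),len(q))
    c=np.nanmedian(W[pix['brace'][1]-1:pix['brace'][1]+2,pix['brace'][0]-1:pix['brace'][0]+2].reshape(-1,3),0)
    m=(np.hypot(W[...,0]-c[0],W[...,1]-c[1])<70)&(W[...,2]>36)&(W[...,2]<46); q=W[m]
    print('brace lips',len(q),cv2.minAreaRect(q[:,:2].astype(np.float32)))
    m=(np.hypot(W[...,0]-c[0],W[...,1]-c[1])<70)&(W[...,2]>4)&(W[...,2]<46); q=W[m]
    print('brace all',len(q),cv2.minAreaRect(q[:,:2].astype(np.float32)))
E
```

```text
scene0 lid [ 519.8 -195.4   98.1]
scene0 blid [477.2 229.6  97.3]
scene0 brace [511.1  26.6   9.4]
scene0 v1 [576.6   2.8  61.7]
scene0 v2 [655.8  73.6  61.3]
scene0 cap [ 495.6 -101.4   14.7]
lid 522.469970703125 -190.79591369628906 27.85141372680664 97.64269934313131 905
brace lips 634 ((517.6546630859375, 9.805839538574219), (87.3574447631836, 113.4163589477539), 83.0461654663086)
brace all 2508 ((504.844970703125, 12.656204223632812), (109.18196105957031, 135.1927490234375), 58.13298416137695)
side0 lid [ 515.7 -194.7   96.8]
side0 cap [ 485.3 -103.7   14. ]
side0 blid [478.7 230.2  96.9]
side0 brace [502.9  21.7  10.3]
side0 v1 [574.4  -4.4  59.1]
side0 v2 [658.2  74.3  58.1]
lid 520.2708740234375 -191.32835388183594 28.107656478881836 97.06645612376678 433
brace lips 355 ((514.9213256835938, 11.203262329101562), (90.30158996582031, 111.18649291992188), 84.0619125366211)
brace all 1414 ((502.06549072265625, 8.414386749267578), (134.9369354248047, 102.99248504638672), 1.8429841995239258)
```

```bash
R='[-138,-155,-13,0,1]'
python3 -m handwheel '[[-28,-31,-3,0,1],[-56,-62,-6,0,1],[-84,-93,-9,0,1],[-112,-124,-11,0,1],[-138,-155,-13,0,1]]'
python3 -m handwheel '[[-28,-31,-3,0,1],[-56,-62,-6,0,1],[-84,-93,-9,0,1],[-112,-124,-11,0,1],[-138,-155,-13,0,1]]'
python3 -m handwheel '[[-28,-31,-3,0,1],[-56,-62,-6,0,1],[-84,-93,-9,0,1],[-112,-124,-11,0,1],[-138,-155,-13,0,1]]'
python3 -m handwheel '[[-28,-31,-3,0,1],[-56,-62,-6,0,1],[-84,-93,-9,0,1],[-107,-118,-11,0,1],[-107,-118,-11,0,1]]'
python3 -m handwheel '[[0,0,0,0,1],[0,0,0,0,1]]'
python3 -c "
from h import *
p,d,i=grab('wrist','w1');print(i['origin'],i['attitude'],state()['eef_pos'],state()['tcp_rot'])"
```

```text
t: 0.57
eef_pos: [252.0, 418.6, 227.6]
tcp_rot: [3.142, 0.0, 2.888]
ft_force: [1.5, -0.6, 0.8]
opening: 0.999
grip_force: 0.0
t: 0.98
eef_pos: [346.7, 233.8, 240.8]
tcp_rot: [3.141, 0.0, 2.888]
ft_force: [0.9, 0.2, 0.3]
opening: 1.0
grip_force: 0.0
t: 1.4
eef_pos: [441.5, 48.8, 253.9]
tcp_rot: [3.141, 0.0, 2.888]
ft_force: [1.4, 0.8, -0.1]
opening: 1.0
grip_force: 0.0
t: 1.82
eef_pos: [517.1, -94.9, 264.4]
tcp_rot: [-3.141, 0.001, 2.884]
ft_force: [0.0, 0.3, -1.3]
opening: 1.003
grip_force: 0.0
t: 1.98
eef_pos: [514.3, -89.9, 264.2]
tcp_rot: [3.141, -0.001, 2.887]
ft_force: [-0.8, -1.2, 0.3]
opening: 1.002
grip_force: 0.0
[435.49732026 -69.80544456 433.91010631] [ 2.85026823e+00 -1.06545136e-03  1.31647271e+00] [514.28693471 -89.36737963 264.42422732] [ 3.14134704e+00 -7.69231363e-04  2.88828466e+00]
```

View pics/w1.png

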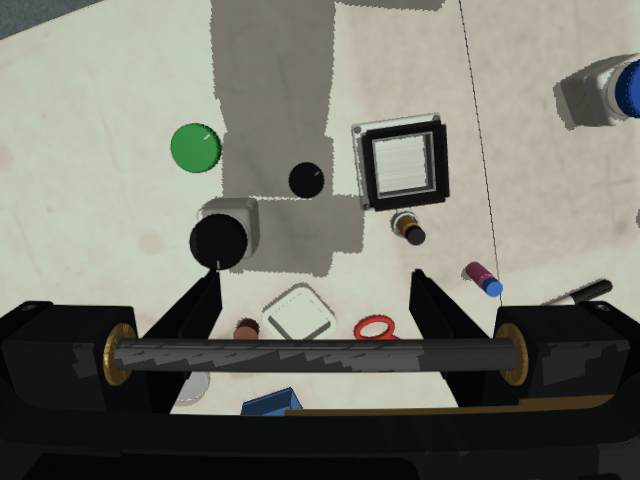

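The wrist picture shows the jar's lid at (218,241) with its mark at (217,265). The brace lips span about (357–448, 122–208), and the amber vial stands in the ring at (408,228).

```bash
cat >> h.py <<'E'
def plane(uv,z,info):
    n=cv2.undistortPoints(np.array(uv,np.float64).reshape(-1,1,2),K(info),np.array(info['dist_coeffs'],float))[:,0]
    r=np.c_[n,np.ones(len(n))]@rot(info).T; o=np.array(info['origin']); return o+r*((z-o[2])/r[:,2])[:,None]
def blob(m,seed):
    n,l=cv2.connectedComponents(m.astype(np.uint8)); return l==l[seed[1],seed[0]]
def ptsof(m): 
    c=max(cv2.findContours(m.astype(np.uint8),cv2.RETR_EXTERNAL,cv2.CHAIN_APPROX_NONE)[0],key=cv2.contourArea); return c[:,0]
E
python3 - <<'E'
from h import *
p,d,i=load('w1'); W=cloud(d,i); g=p.max(2).astype(int)
def rect(q): 
    c,s,a=cv2.minAreaRect(q[:,:2].astype(np.float32)); a=(a+45)%90-45; return np.round([*c,*s,a],2)
z=W[...,2]
near=lambda c,r:np.hypot(W[...,0]-c[0],W[...,1]-c[1])<r
# brace lips by height
m=near((506,15),62)&(z>38)&(z<47); 
v,u=np.where(m); print('lip3d',rect(W[m]),'lipplane',rect(plane(np.c_[u,v],43,i)),np.percentile(W[m][:,2],[5,50,95]))
# pocket hole interior
f=blob(near((506,15),45)&(z>3)&(z<14),(402,165)); print('floor',rect(W[f]),np.median(z[f]),f.sum())
pl=near((506,15),72)&(z>4)&(z<11)&(W[...,0]<560); print('plate',rect(W[pl]),np.median(z[pl]))
# jar
l=near((520,-192),40)&(z>92); q=plane(ptsof(blob(l,(218,238))),96,i); print('lid',cv2.minEnclosingCircle(q[:,:2].astype(np.float32)),np.median(z[l]))
b=near((520,-192),50)&(z>58)&(z<72); print('bodytop',b.sum(),rect(W[b]),np.median(z[b]))
b=near((520,-192),55)&(z>5)&(z<72); print('body',b.sum(),rect(W[b]))
a=blob(near((520,-192),24)&(z>90)&(g>110),(217,265)); print('mark',plane(np.argwhere(a)[:,::-1],96,i).mean(0),a.sum())
vc=near((576,0),14)&(z>50); print('vial',np.nanmean(W[vc],0),vc.sum())
# corners of the lip by ray fits
pic=cv2.resize(p[90:280,180:470,::-1],None,fx=2.7,fy=2.7,interpolation=cv2.INTER_CUBIC); cv2.imwrite('pics/w1c.png',pic)
E
```

```text
lip3d [513.85  10.98  88.02 107.2   -6.35] lipplane [513.6   10.39  87.09 107.02  -6.37] [38.6580305  41.67052168 43.59085305]
floor [505.21  13.79  57.71  58.47  -6.35] 7.611917811519561 2652
plate [507.55  11.57 100.48 107.37  -6.21] 7.533891816884335
lid ((521.1136474609375, -189.1966552734375), 27.50867462158203) 96.33669846890271
bodytop 753 [ 521.25 -189.16   55.51   54.48  -13.67] 64.25694003928203
body 1595 [ 521.01 -189.05   56.04   55.08  -13.71]
mark [558.80536342 -96.76092859  96.        ] 307200
vial [574.39813814   3.22093081  58.99368853] 313
```

View pics/w1c.png

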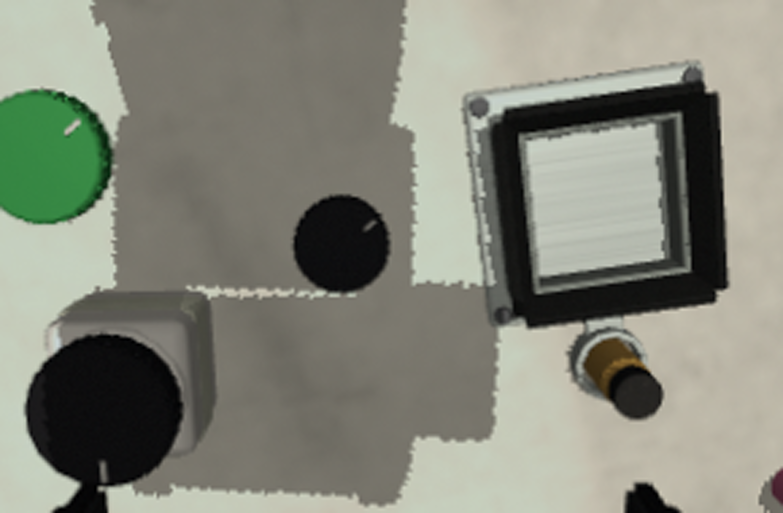

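```bash
python3 - <<'E'
from h import *
p,d,i=load('w1'); W=cloud(d,i); z=W[...,2]
t=np.radians(-6.35); A=np.array([[np.cos(t),np.sin(t)],[-np.sin(t),np.cos(t)]])
L=(W[...,:2]-[505.2,13.0])@A.T
for lo,hi in [(4,11),(11,29),(38,46)]:
  for k,nm in [(0,'x'),(1,'y')]:
    m=(abs(L[...,1-k])<22)&(abs(L[...,k])<56)&(z>lo)&(z<hi)&((k==1)|True)
    h,e=np.histogram(L[...,k][m],bins=np.arange(-56,57,2)); print(lo,nm,dict((int(a),int(n)) for a,n in zip(e,h) if n))
m=plane([(217,265),(217.5,261)],96,i)[:,:2]-[521.1,-189.1]; print('mark',m,np.degrees(np.arctan2(m[:,1],m[:,0])))
E
```

```text
4 x {-52: 27, -50: 74, -48: 72, -46: 72, -44: 45, -30: 33, -28: 73, -26: 67, -24: 72, -22: 73, -20: 72, -18: 68, -16: 69, -14: 65, -12: 72, -10: 69, -8: 71, -6: 68, -4: 65, -2: 69, 0: 69, 2: 67, 4: 69, 6: 67, 8: 64, 10: 65, 12: 67, 14: 70, 16: 62, 18: 65, 20: 65, 22: 67, 24: 66, 26: 67, 28: 44, 50: 5, 52: 25, 54: 25}
4 y {-52: 18, -50: 73, -48: 68, -46: 69, -44: 67, -42: 13, -30: 1, -28: 63, -26: 66, -24: 70, -22: 69, -20: 70, -18: 68, -16: 63, -14: 68, -12: 68, -10: 67, -8: 65, -6: 68, -4: 69, -2: 68, 0: 67, 2: 65, 4: 74, 6: 65, 8: 67, 10: 72, 12: 68, 14: 60, 16: 73, 18: 68, 20: 69, 22: 67, 24: 68, 26: 67, 28: 61}
11 x {-34: 9, -32: 32, -30: 1, 28: 151, 30: 14, 32: 1, 54: 7}
11 y {-44: 13, -42: 32, -34: 12, -32: 20, -30: 1, 28: 199, 30: 22, 32: 1}
38 x {-46: 9, -44: 88, -42: 86, -40: 79, -38: 28, 34: 25, 36: 90, 38: 86, 40: 63, 42: 20}
38 y {-46: 4, -44: 83, -42: 84, -40: 56, -38: 16, 34: 39, 36: 112, 38: 85, 40: 59, 42: 10}
mark [[20.74602526 -7.00286582]
 [16.90913387 -5.15841226]] [-18.6522221  -16.96519784]
```

```bash

python3 -m handwheel '[[-11,-32,0,0.12,1],[-22,-63,0,0.24,1],[-32,-95,0,0.36,1],[-32,-95,0,0.48,1],[-32,-95,0,0.6,1]]' >/dev/null
python3 -m handwheel '[[0,0,20,0.12,1],[0,0,40,0.24,1],[0,0,60,0.36,1],[0,0,80,0.48,1],[0,0,100,0.6,1]]' > /dev/null
python3 -m handwheel '[[0,0,0,0.12,1],[0,0,0,0.24,1],[0,0,0,0.356,1],[0,0,0,0.356,1],[0,0,0,0.356,1]]'
python3 - <<'E'
from h import *
s=state(); print(s['eef_pos'],s['tcp_rot'],s['joints'][5])
Rt=R.from_euler('xyz',s['tcp_rot']).as_matrix(); print('tool shift',Rt.T@(np.array([521.1,-189.1,70])-s['eef_pos']))
p,d,i=grab('wrist','w2'); W=cloud(d,i); z=W[...,2]
n=np.hypot(W[...,0]-521,W[...,1]+189)
l=(n<40)&(z>92)&(z<100); print('lid',cv2.minEnclosingCircle(W[l][:,:2].astype(np.float32)),l.sum(),np.median(z[l]))
b=(n<50)&(z>30)&(z<70);c,sz,a=cv2.minAreaRect(W[b][:,:2].astype(np.float32)); print(c,sz,(a+45)%90-45)
E
```

```text
t: 3.28
eef_pos: [521.9, -189.1, 164.9]
tcp_rot: [3.141, -0.0, 1.337]
ft_force: [-0.2, -0.0, -0.7]
opening: 0.997
grip_force: 0.0
[ 521.94095897 -189.08728918  164.88719452] [ 3.14137327e+00 -1.07738460e-04  1.33679490e+00] -0.23275800914788183
tool shift [-0.21758202 -0.83590875 94.88699053]
lid ((521.8129272460938, -190.27801513671875), 27.6031436920166) 4736 96.26793522836813
(525.6414184570312, -174.80067443847656) (25.292720794677734, 56.76222610473633) -13.758621215820312
```

View pics/w2.png

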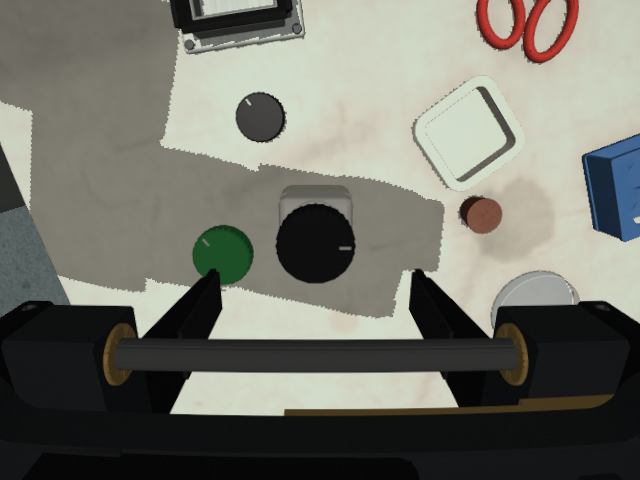

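The lid (316,243) is centred between the fingers and its mark points right (345,248), square with the body. Descend and grip.

```bash

python3 -m handwheel '[[-1,0,30,0,1],[-1,0,60,0,1],[-1,0,80,0,1],[-1,0,95,0,1],[-1,0,95,0,1]]'
python3 -m handwheel '[[0,0,0,0,0],[0,0,0,0,0],[0,0,0,0,0],[0,0,0,0,0],[0,0,0,0,0]]' 
python3 -m handwheel '[[0,0,0,0,0],[0,0,0,0,0],[0,0,0,0,0],[0,0,0,0,0],[0,0,0,0,0]]'
```

```text
t: 3.75
eef_pos: [520.5, -190.2, 67.1]
tcp_rot: [-3.137, -0.001, 1.335]
ft_force: [-0.2, 0.7, 0.2]
opening: 1.001
grip_force: 0.0
t: 4.17
eef_pos: [522.0, -191.2, 70.4]
tcp_rot: [3.14, 0.0, 1.332]
ft_force: [-0.1, 0.2, -0.1]
opening: 0.707
grip_force: 0.0
t: 4.58
eef_pos: [521.7, -191.1, 69.8]
tcp_rot: [3.142, -0.0, 1.332]
ft_force: [-2.0, 1.5, 4.5]
opening: 0.568
grip_force: 30.0
```

```bash

python3 -m handwheel '[[0,0,-5,0,0],[0,0,-20,0,0],[0,0,-40,0,0],[0,0,-60,0,0],[0,0,-65,0,0]]'
python3 -m handwheel '[[20,-7,0,-0.02,0],[50,-17,0,-0.05,0],[85,-28,0,-0.08,0],[115,-38,0,-0.1,0],[140,-47,0,-0.128,0]]'
python3 -m handwheel '[[24,-6,0,0,0],[42,-10.8,0,0,0],[47.2,-10.7,0,0,0],[47.2,-10.7,0,0,0],[47.2,-10.7,0,0,0]]'
python3 - <<'E'
from h import *
s=state(); print(s['eef_pos'],s['tcp_rot'],s['ft_force'])
p,d,i=grab('wrist','w3'); W=cloud(d,i); z=W[...,2]
grab('scene','s3'); grab('side','d3')
E
```

```text
t: 5.0
eef_pos: [522.6, -191.4, 137.0]
tcp_rot: [3.138, 0.001, 1.332]
ft_force: [0.4, 0.2, -3.6]
opening: 0.564
grip_force: 30.0
t: 5.42
eef_pos: [508.4, -42.0, 133.9]
tcp_rot: [-3.141, -0.0, 1.461]
ft_force: [0.4, 0.6, -3.2]
opening: 0.565
grip_force: 30.0
t: 5.83
eef_pos: [504.0, 3.8, 134.3]
tcp_rot: [-3.141, 0.0, 1.46]
ft_force: [0.1, -0.2, -2.6]
opening: 0.564
grip_force: 30.0
[503.97274124   3.80949852 134.28768641] [-3.14141937e+00  6.70266724e-05  1.46036865e+00] [ 0.05064003 -0.22393437 -2.55990612]
```

View pics/w3.png

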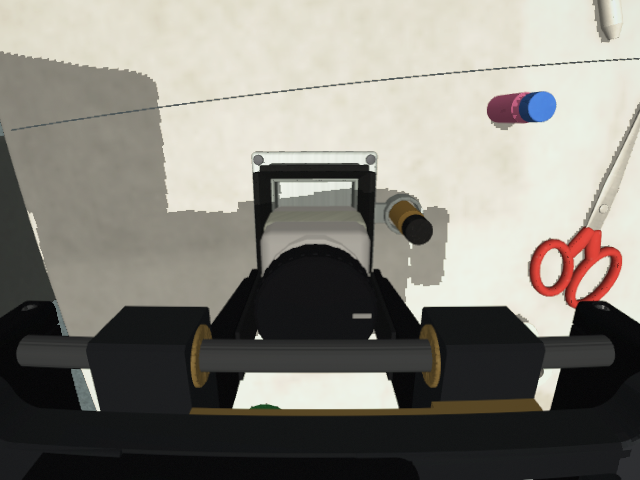

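The jar (lid 316,290) hangs square to the brace and still about 8 mm short of the pocket. The vial in the ring (408,220) is clear.

```bash
python3 - <<'E'
from h import *
s=state(); Rt=R.from_euler('xyz',s['tcp_rot']).as_matrix()
p,d,i=load('w3'); W=cloud(d,i); T=(W-s['eef_pos'])@Rt  # tool coords
x,y,h=T[...,0],T[...,1],W[...,2]
print('origin shift to (504.8,12.7):',Rt.T@(np.array([504.8,12.7,134.3])-s['eef_pos']))
def st(nm,m,a): 
    q=a[m&np.isfinite(a)]; print(nm,len(q),np.percentile(q,[1,5,50,95,99]).round(1) if len(q) else '')
b=(abs(x)<45)&(abs(y)<45)
print('hist z',np.histogram(h[b],bins=np.arange(0,180,10)))
bt=b&(h>120)&(h<132); st('bodytop x',bt,x); st('bodytop y',bt,y); c=cv2.minAreaRect(T[bt][:,:2].astype(np.float32)); print(c)
lid=b&(h>155)&(h<166); print('lid',cv2.minEnclosingCircle(T[lid][:,:2].astype(np.float32)),lid.sum(),np.median(h[lid]))
B=(abs(x-9)<58)&(abs(y)<58)
lp=B&(h>39)&(h<46); st('lips x',lp,x); st('lips y',lp&(y<50),y); st('lips y',lp&(x>20)&(x<40),y)
pl=B&(h>4)&(h<11); st('plate x',pl,x); st('plate y',pl&(x>54),y); f=pl&(abs(y)<30)&(x<42); st('floor x',f,x); st('floor y',f,y)
g=B&(h>4)&(h<11)&(x>52); print(cv2.minAreaRect(T[g][:,:2].astype(np.float32)))
for n in ['s3','d3']:
    p,d,i=load(n); W=cloud(d,i); T=(W-s['eef_pos'])@Rt; m=(abs(T[...,0])<45)&(abs(T[...,1])<45)&(W[...,2]>75)&(W[...,2]<125); print(n,cv2.minAreaRect(T[m][:,:2].astype(np.float32)),m.sum(),np.nanmin(W[...,2][(abs(T[...,0])<20)&(abs(T[...,1])<45)&(W[...,2]>48)]))
E
```

```text
origin shift to (504.8,12.7): [ 9.55294126 -0.2372025   0.13475888]
hist z (array([1796,   60,  480, 1244, 1197,    0,   20,  274,  281,  397,  530,
        498, 2093,  766,  700, 2518, 8158]), array([  0,  10,  20,  30,  40,  50,  60,  70,  80,  90, 100, 110, 120,
       130, 140, 150, 160, 170]))
bodytop x 2698 [ 8.3 13.3 25.3 29.2 29.5]
bodytop y 2698 [-27.5 -25.6  -0.2  25.6  27.5]
((17.350383758544922, -0.08732414245605469), (56.27726745605469, 25.082786560058594), 89.20406341552734)
lid ((11.741445541381836, -0.18082237243652344), 35.541080474853516) 9736 160.6557538156934
lips x 2352 [-24.9 -14.2  39.   51.6  52.1]
lips y 2352 [-44.  -43.2  -4.4  42.   42.8]
lips y 505 [-44.2 -43.5 -37.1  42.2  42.7]
plate x 3671 [-7.3 12.  32.4 57.7 59. ]
plate y 802 [-49.  -44.4   0.6  43.1  46.9]
floor x 1777 [15.2 16.3 25.2 34.1 34.9]
floor y 1777 [-29.3 -26.9  -1.   26.3  28.6]
((55.535518646240234, -1.0114402770996094), (98.27734375, 7.06121826171875), 89.84551239013672)
s3 ((-15.2275390625, -10.665298461914062), (38.03253936767578, 73.94786071777344), 38.5927848815918) 633 70.05103530192832
d3 ((-2.955230712890625, -0.5951385498046875), (56.495880126953125, 56.1976318359375), 89.87456512451172) 417 71.07684154203287
```

```bash

python3 -m handwheel '[[4,-0.3,0,0,0],[7.6,-0.6,0,0,0],[7.6,-0.6,5,0,0],[7.6,-0.6,15,0,0],[7.6,-0.6,22,0,0]]'
python3 -m handwheel '[[0,0,4,0,0],[0,0,8,0,0],[0,0,12,0,0],[0,0,16,0,0],[0,0,20,0,0]]'
python3 -m handwheel '[[0,0,3,0,0],[0,0,6,0,0],[0,0,8,0,0],[0,0,10,0,0],[0,0,11,0,0]]'
```

```text
t: 6.4
eef_pos: [503.8, 11.8, 111.5]
tcp_rot: [-3.141, -0.0, 1.46]
ft_force: [0.4, 0.7, -3.0]
opening: 0.567
grip_force: 30.0
t: 6.82
eef_pos: [504.1, 11.8, 92.2]
tcp_rot: [3.141, -0.0, 1.46]
ft_force: [0.5, 0.1, -3.4]
opening: 0.564
grip_force: 30.0
t: 7.23
eef_pos: [504.1, 11.8, 81.5]
tcp_rot: [3.142, -0.0, 1.46]
ft_force: [-0.1, 0.2, -3.4]
opening: 0.566
grip_force: 30.0
```

```bash

python3 -m handwheel '[[0,0,1,0,0],[0,0,2,0,0],[0,0,3,0,0],[0,0,3,0,0]]'
python3 -m handwheel '[[0,0,1,0,0],[0,0,1.5,0,0],[0,0,1.5,0,0]]'
```

```text
t: 7.57
eef_pos: [504.0, 11.8, 78.5]
tcp_rot: [-3.142, -0.0, 1.46]
ft_force: [-0.6, 0.2, -3.7]
opening: 0.564
grip_force: 30.0
t: 7.82
eef_pos: [504.1, 11.8, 77.7]
tcp_rot: [3.141, -0.0, 1.46]
ft_force: [-3.3, 0.1, 6.1]
opening: 0.562
grip_force: 30.0
```

Seated. Start unscrewing and check for slip with the moment readings.

```bash

python3 -m handwheel '[[0,0,0,-0.08,0],[0,0,-0.2,-0.16,0],[0,0,-0.4,-0.24,0],[0,0,-0.6,-0.32,0],[0,0,-0.7,-0.4,0]]'
python3 - <<'E'
from h import *
s=state();print(s['moment'],s['tcp_rot'])
grab('wrist','w4')
E
```

```text
t: 8.23
eef_pos: [504.5, 11.7, 78.4]
tcp_rot: [3.14, 0.0, 1.863]
ft_force: [-1.7, 0.6, 4.3]
opening: 0.564
grip_force: 30.0
[ 0.00111868  0.07785741 -0.23296378] [3.14009080e+00 2.79473691e-04 1.86301759e+00]
```

View pics/w4.png

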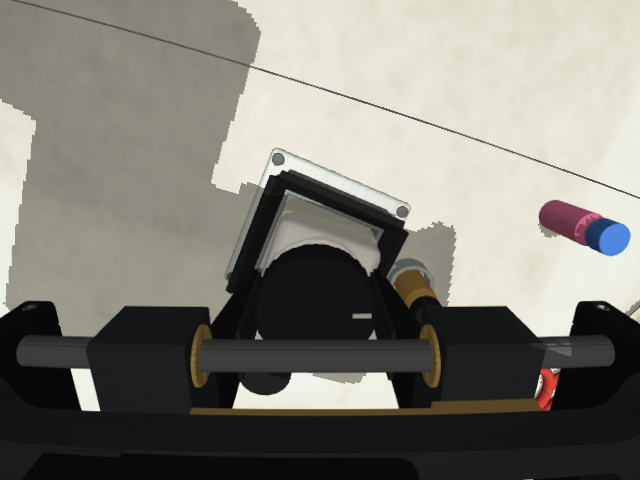

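The lid's mark (362,316) has not moved relative to the fingers and the jar stayed square in the brace, so there is no slip. Continue.

```bash

python3 -m handwheel '[[0,0,-0.2,-0.1,0],[0,0,-0.4,-0.2,0],[0,0,-0.6,-0.3,0],[0,0,-0.9,-0.4,0],[0,0,-1.1,-0.5,0]]'
python3 -m handwheel '[[0,0,-0.1,-0.1,0],[0,0,-0.3,-0.2,0],[0,0,-0.3,-0.3,0],[0,0,-0.3,-0.4,0],[0,0,-0.3,-0.45,0]]'
python3 - <<'E'
from h import *
s=state();print(s['moment'],s['tcp_rot'])
p,d,i=grab('wrist','w5'); grab('scene','s5')
cv2.imwrite('pics/w5s5.png',np.hstack([p[140:420,180:480,::-1],load('s5')[0][140:420,180:480,::-1]]))
E
```

```text
t: 8.7
eef_pos: [504.5, 11.8, 79.5]
tcp_rot: [3.14, 0.001, 2.362]
ft_force: [-1.3, 0.7, 4.8]
opening: 0.564
grip_force: 30.0
t: 9.12
eef_pos: [504.9, 11.7, 80.1]
tcp_rot: [3.141, 0.002, 2.813]
ft_force: [0.7, 0.8, 7.4]
opening: 0.566
grip_force: 30.0
[ 0.08529612 -0.07119868 -0.08419143] [3.14091273e+00 2.45722457e-03 2.81329655e+00]
```

View pics/w5s5.png

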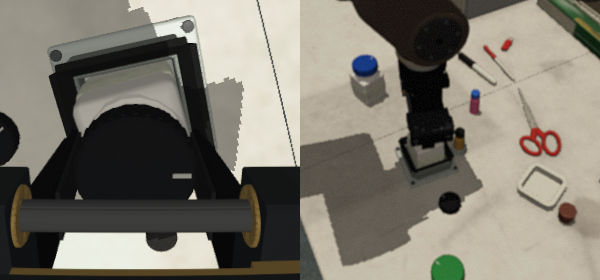

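The mark is still fixed in the fingers (362,316), the lid has turned 1.35 rad and the turning moment has dropped. Lift straight up.

```bash

python3 -m handwheel '[[0,0,-1,0,0],[0,0,-3,0,0],[0,0,-5,0,0],[0,0,-8,0,0],[0,0,-12,0,0]]'
python3 -m handwheel '[[0,0,-6,0,0],[0,0,-12,0,0],[0,0,-17,0,0],[0,0,-20,0,0],[0,0,-20,0,0]]'
python3 -m handwheel '[[0,0,0,0,0],[0,0,0,0,0],[0,0,0,0,0]]'
python3 - <<'E'
from h import *
s=state();Rt=R.from_euler('xyz',s['tcp_rot']).as_matrix()
p,d,i=grab('wrist','w6'); q,dd,ii=grab('side','d6')
W=cloud(dd,ii); t=np.radians(-6.35)
m=(np.hypot(W[...,0]-504,W[...,1]-12)<45)&(W[...,2]>46)&(W[...,2]<72)
print('body side z max',np.percentile(W[m],[1,99],axis=0),m.sum())
cv2.imwrite('pics/w6d6.png',np.hstack([cv2.resize(p[140:420,180:480,::-1],(400,373)),cv2.resize(q[200:320,230:358,::-1],(398,373))]))
E
```

```text
t: 9.63
eef_pos: [503.9, 11.8, 91.4]
tcp_rot: [-3.142, -0.0, 2.809]
ft_force: [-0.3, 0.8, -0.1]
opening: 0.565
grip_force: 30.0
t: 10.05
eef_pos: [504.3, 11.8, 112.1]
tcp_rot: [3.141, 0.001, 2.81]
ft_force: [0.5, 1.1, -0.3]
opening: 0.566
grip_force: 30.0
t: 10.3
eef_pos: [503.9, 11.8, 111.0]
tcp_rot: [3.142, -0.0, 2.81]
ft_force: [-0.5, -0.3, -1.4]
opening: 0.569
grip_force: 30.0
body side z max [[468.78503962 -19.13636971  46.18413898]
 [542.56063933  32.59482708  71.88022441]] 241
```

View pics/w6d6.png

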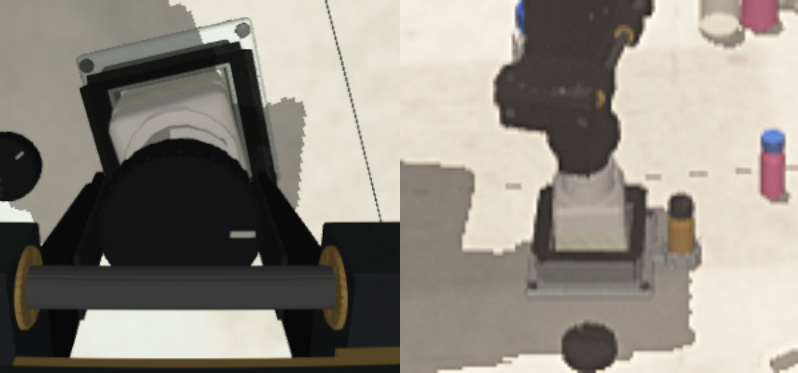

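The jar stays seated in the brace with its neck bare. The lid is level about 19 mm above the rim, and the vial is undisturbed.

```bash
python3 -c "
from cell import job_done; print(job_done())"
```

```text
the job is handed in; nothing more can be done
None
```

I seated the black jar in the brace, matching the black-capped vial in its ring, and unscrewed its lid 1.35 rad; the gripper now holds the lid level about 19 mm above the mouth, and I handed the job in at about 10 s on the clock; the verdict was not reported back.

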